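# Clamp the bearing ring with the captive quick-thread bolt

### The job

Clamp the bearing ring that stands on the fixture: set the clamp bar down over the two dowels so that it lies flat on that ring, then, pressing lightly, turn the bolt backward (counter-clockwise) until you feel the thread start drop, and only then drive it forward (clockwise) fully home so that the bar holds the ring firmly. Feel your way and do not force the thread.

Things in the scene. Friction and masses are not known exactly. Their poses are not given: they have to be found in the camera images.
- fixture: fixed aluminium plate 110 x 160 x 14 mm, origin under its centre, z up. Two 9 mm dowels with coned tips stand at y = +52 and -52, tips 67 mm above the origin. The post in the middle, 41 mm across, mouth 42 mm above the origin, has a two-start thread inside: two notches 180 deg apart in a flat land. Their angle is not measured: 15 to 85 deg backward of the bolt as found.
- work_ring: turned steel bearing ring, 80 mm across, 34 mm high, bore about 64 mm, standing round the post on the fixture; origin at the centre of its underside (14 mm above the fixture's origin), z up, so its top is 48 mm above the fixture's origin.
- clamp: dark steel bar 30 x 124 x 14 mm, about 0.36 kg, long side along its y; origin at the centre of its underside, z up. Holes 11 mm wide at y = +52 and -52 fit the dowels; either way round will do. A captive bolt goes through its middle; at the start its tip hangs 12 mm below the bar in the bore of another loose ring, 86 mm across and 36 mm high, on which the bar is parked.
- wing (a point): middle of the bolt's black wing grip, which is 42 mm long along this frame's x, 13 mm thick along y and 22 mm high. It is 41 mm above the bar's underside with the bolt raised. Under it is a steel collar 27 mm across, 4 mm thick, which reaches the bar when the bolt is home. The bar can be carried by the wing.
- bolt_drop (a joint): how far the bolt has gone down in the bar, m: 0 raised (a 3 N spring lifts it, so press 5 to 8 N) to 0.011 home. With the bar flat on the ring its two lugs touch the land at about 0.0015; over the notches they drop 6 mm to about 0.008, all in before turning forward, else they butt against the land. Then it goes down 24 mm a turn; once past the notch the thread holds it.
- bolt (a joint): turn of the bolt in the bar, rad: plus is forward (clockwise from above), minus backward; within 0.15 of 0 at the start. After the drop it has about 15 deg free backward, then a wall. Forward it comes home and then tight about 75 to 85 deg past the drop, against a stop: 0.2 N m there is firm enough, over about 0.6 N m forces it. It stays tight when let go.
Things that resemble listed ones, but are neither listed nor needed, are in the scene too. Leave any blue or pink look-alike of the clamp alone. What is shaped like the work_ring but blue is not meant.

How it is judged:
On the way, in this order (a step that is already met when the one before it is completed fails the run):
1. the bar lies flat on the ring, over both dowels (horizontal distance between clamp and fixture below 0.004 m and z of clamp in the frame of fixture below 0.0495 m and angle between the y axis of clamp and the y axis of fixture, either way round below 0.06 rad), for 0.2 s.
2. turned backward, the bolt has dropped into the thread start (value of joint bolt_drop above 0.0065 m and value of joint bolt below -0.2 rad), for 0.1 s.
At the end, for the whole second after the job is handed in: The bar lies flat on the ring over both dowels (within 4 mm, level), the bolt is home (within 0.2 mm), the bar presses on the ring with more than 15 N, and all is at rest (value of joint bolt_drop above 0.0108 m and contact force between clamp and work_ring above 15 N and horizontal distance between clamp and fixture below 0.004 m and z of clamp in the frame of fixture below 0.0495 m and angle between clamp's own z axis and vertical below 0.03 rad and linear speed of clamp below 0.01 m/s); the robot touches nothing.
It fails at once if the bolt is turned forward before it has dropped into the thread start (value of joint bolt above 0.5 rad and value of joint bolt_drop below 0.006 m).
It fails at once if the thread or the dowels are forced (contact force between clamp and fixture above 110 N).
It also fails if it takes over 58 s, if anything falls off the work surface, if the arm or the gripper's body presses on something with over 40 N, if the wrist force passes 120 N, or if a joint passes its speed limit or range.

### The arm

A 6-joint arm with a two-finger parallel gripper is mounted at the origin on a cart in front of the work surface, level with it; the furniture and walls round the work are solid. World frame = base frame: x ahead of the robot, y to its left, z up, the work surface at z = 0. Lengths are in m, angles in rad, forces in N, time in s.
With the tool pointing down it reaches from about 0.25 to 0.8 m from the base axis. Payload 3.9 kg.
Tool frame: the origin (TCP) lies on the centre line of the jaws, within the pads' length; the fingertips stand r.tip_reach ahead of it and the grasp point (between the pads) lies 2 mm behind it (r.tip_reach is the distance from the TCP to the fingertips, in m); z points along the fingers, y is the line along which they close (so a half turn about z gives the same grasp; the last joint's range is limited). The gripper opens to 85 mm and grips with 20 to 120 N. Pads are 22 mm wide; open, the fingers measure 114 mm over their backs; the gripper's body (76 mm by 85 mm) begins 54 mm behind the grasp point. The pads swing forward as they close: fully open they stand 13 mm farther back than shut.
Start: joints at [0, 0.26, -0.138, 1.173, 0, 1.571], TCP at [0.525, -0, 0.248] pointing down, gripper open.
Joint ranges: [-2.78, 2.78], [-0.83, 1.72], [-1.28, 1.37], [-1.9, 2.12], [-1.57, 1.48], [-3.14, 3.14]. Speed limits (rad/s): [2.57, 2.57, 3.14, 3.14, 3.14, 3.14].

### API

Orientations are given as a unit quaternion [w, x, y, z].
In Python, from workcell import r gives the robot as it stands.
- The arm moves only by the tool drive_tool, never from a script. Its argument "plan" is a list of rows, each an object of numbers: "x", "y", "z": the shift along the world's x, y, z in units of 25 mm (1.0 is 25 mm); "ax", "ay", "az": the turn, a rotation vector about the world's x, y, z in rad; "fingers": the finger opening in mm, from 0 to 85.4. In form: [{"x": .., "y": .., "z": .., "ax": .., "ay": .., "az": .., "fingers": ..}, ...]. A call has 1 to 20 rows; each row shifts and turns the commanded pose from where the row before left it; what a row does not reach is not made up. A row lasts 1/12 s, in which the tool goes at most 41.7 mm and 7.16 degrees, less where a joint would pass 70% of its speed; a pose out of reach is approached as far as the arm can. A call is refused whole if a number of a shift passes 1 or a number of a turn 0.125, either way. A call with a gripper value outside its range is refused whole. The fingers move at their own pace and stop on an object; "squeeze" is the grip in N (left out, the last holds). Time passes only in rows, so rows that do not move let the fingers close. It gives the time, the measured TCP pose, the force, the opening and the grip force at its end, in the units of the state.
- r.get_obs(): the state, without advancing time (a new reading comes with each control period).
- r.read_camera(name): name is "scene" or "side" or "wrist"; returns a dict with "img" (400x640x3 uint8, red, green, blue), "fx", "fy", "cx", "cy" (pixels), "k1" (the pictures are not rectified: a ray, as slopes to the right and down, at radius r is drawn at 1 + k1 r^2 times it, then the intrinsics apply), "extrinsics" (4x4, takes a point from camera to world coordinates). Camera axes: x right, y up, looking along -z (the intrinsics and any distortion apply to the point x, -y, -z); pixel columns grow to the right and rows downward; lengths in m; the calibration is good to about 2 mm. A picture is of the moment at which its call begins. There is no depth.
- r.close_job(): hands the job in; it is judged then, once.
Trained networks look in a picture, given as the dict that the camera call returned (one of the last four; its "shot" number tells which), for a name from the list of things; names that differ only in an ending like _2 or _b are one class to them, and where a whole thing is asked for, a point or a joint stands for the part that bears it (a point fixed in the world has none). Each returns a list of dicts, best first, with "score" (0 to 1); they miss things now and then, are a little off and sometimes report something else, mostly with a low value. They report only what shows in the picture. A call takes as long as a camera call. They do not tell look-alikes from the thing itself.
- r.trace(picture, label): "pixels" (400x640 bool, what is visible of it) and "point" ([column, row] as shares, 0 to 1, of the picture: columns of its width, rows of its height, amid what is visible of it).
- r.tip_of(picture, label): "point" ([column, row] as shares, 0 to 1, of the picture: columns of its width, rows of its height: a listed point, or the origin of a listed thing).
The state is a dict: "time": time; "joint_pos": joint angles; "joint_vel": joint speeds; "joint_efforts": joint torques, N m; "tcp_pos": TCP position; "orientation": TCP orientation; "wrist_force": force on the tool from outside, world axes, zero at the start; "torque": the same for the moment, N m; "gripper_width": finger opening in m; "grasp_force": force on a finger pad.
Only numpy, scipy, OpenCV 4.12 (cv2) and the standard library are available. Lean on these libraries where they do the work, as an engineer would, in place of code of your own. Each camera call takes 0.05 s, during which the arm holds its last target. There are 200 camera calls.

## Working session

There is one attempt and no reset: what is moved stays moved. The work goes in short steps, Python scripts to look and compute and a tool call to move; the robot and the scene stay as the last step left them, time stands still between calls to the robot, and variables do not carry over. Pictures are saved under pics/ and viewed, at most 10 in all, crops included, and the job is handed in when it is done.

Besides the shell and the picture viewer there is one more tool, called after "Emit:" as a command line: name --argument value ..., lists and objects as JSON in quotes. drive_tool: Moves the arm, as the interface text tells. Its arguments: {"type":"object","properties":{"plan":{"type":"array","items":{"type":"object","properties":{"x":{"type":"number"},"y":{"type":"number"},"z":{"type":"number"},"ax":{"type":"number"},"ay":{"type":"number"},"az":{"type":"number"},"fingers":{"type":"number"}}}},"squeeze":{"type":"number"}},"required":["plan"]}

```bash
mkdir -p pics && ls && cat > h.py <<'E'
import numpy as np, cv2
from workcell import r
def ray(c,p):
    # p pixel -> origin, dir in world
    d=np.array([(p[0]-c['cx'])/c['fx'],(p[1]-c['cy'])/c['fy']]);u=d.copy()
    for _ in range(20): u=d/(1+c['k1']*(u@u))
    T=np.array(c['extrinsics']);v=T[:3,:3]@np.array([u[0],-u[1],-1.]);return T[:3,3],v/np.linalg.norm(v)
def atz(c,p,z):
    o,v=ray(c,p);return o+v*(z-o[2])/v[2]
def proj(c,X):
    T=np.array(c['extrinsics']);q=T[:3,:3].T@(np.asarray(X)-T[:3,3]);u=np.array([q[0],-q[1]])/-q[2]
    u=u*(1+c['k1']*(u@u));return np.array([u[0]*c['fx']+c['cx'],u[1]*c['fy']+c['cy']])
def save(c,n): cv2.imwrite('pics/'+n,cv2.cvtColor(c['img'],cv2.COLOR_RGB2BGR))
def px(c,s): return np.array([s[0]*640,s[1]*400])
def tri(c1,p1,c2,p2):
    o1,v1=ray(c1,p1);o2,v2=ray(c2,p2)
    A=np.stack([v1,-v2],1);t=np.linalg.lstsq(A,o2-o1,rcond=None)[0]
    a,b=o1+v1*t[0],o2+v2*t[1];return (a+b)/2,np.linalg.norm(a-b)
E
python3 - <<'E'
from h import *
np.set_printoptions(precision=4,suppress=True)
ims=[]
for n in ('scene','side','wrist'):
    c=r.read_camera(n);save(c,n+'0.png')
    print(n,np.array(c['extrinsics'])[:3,3])
    for l in ('fixture','work_ring','clamp','wing'):
        for d in r.tip_of(c,l)[:4]:
            p=px(c,d['point']);print(l,round(d['score'],2),p.round(1),[atz(c,p,z)[:2].round(3) for z in ((0,),(0.014,),(0.036,),(0.077,))[('fixture','work_ring','clamp','wing').index(l)]])
print(r.tip_reach,r.get_obs())
E
cd pics; python3 -c "
import cv2,numpy as np
a=[cv2.imread(n+'0.png') for n in ('scene','side')]
for n in ('scene','side'): pass
"
```

```text
pics
scene [ 0.1697 -0.6689  0.4552]
fixture 0.72 [322.1 278.1] [array([ 0.495, -0.197])]
work_ring 0.77 [383.9 251.8] [array([ 0.628, -0.204])]
work_ring 0.65 [322.1 274. ] [array([ 0.491, -0.202])]
clamp 0.96 [322.3 192.2] [array([0.637, 0.025])]
clamp 0.83 [241.4 185.4] [array([0.491, 0.146])]
clamp 0.72 [277.  223.9] [array([ 0.483, -0.048])]
wing 0.77 [275.7 209. ] [array([ 0.476, -0.059])]
wing 0.76 [321.9 172.6] [array([0.644, 0.041])]
wing 0.69 [241.4 168.1] [array([0.495, 0.151])]
side [0.3672 0.7039 0.784 ]
fixture 0.7 [376.1 171.5] [array([ 0.486, -0.205])]
work_ring 0.85 [373.6 165.1] [array([ 0.495, -0.212])]
work_ring 0.71 [317.3 163.2] [array([ 0.635, -0.182])]
clamp 0.98 [341.3 273.7] [array([0.488, 0.156])]
clamp 0.87 [276.  234.7] [array([0.646, 0.093])]
clamp 0.85 [358.7 218.4] [array([0.488, 0.001])]
wing 0.67 [340.2 257.1] [array([0.493, 0.148])]
wing 0.56 [272.4 220.3] [array([0.652, 0.091])]
wing 0.51 [359.4 207.7] [array([0.487, 0.008])]
wrist [0.5252 0.0688 0.3735]
fixture 0.59 [289.  330.3] [array([ 0.493, -0.202])]
work_ring 0.69 [288.2 337.7] [array([ 0.493, -0.202])]
work_ring 0.55 [413.5 327.7] [array([ 0.641, -0.189])]
clamp 0.93 [459.   96.1] [array([0.657, 0.073])]
clamp 0.74 [276.6   4. ] [array([0.492, 0.148])]
clamp 0.7 [292.6 183.9] [array([ 0.503, -0.01 ])]
wing 0.75 [289.7 192.9] [array([ 0.503, -0.009])]
0.017 {'time': 0.75, 'joint_pos': array([ 0.    ,  0.2599, -0.1381,  1.1727, -0.    ,  1.5708]), 'joint_vel': array([-0.0008, -0.0007, -0.0001,  0.0006,  0.0003, -0.0025]), 'joint_efforts': array([  0.0011, -40.5526,  25.4205,   0.0007,   0.0003,  -0.    ]), 'tcp_pos': array([0.525 , 0.    , 0.2484]), 'orientation': array([0.    , 0.7071, 0.7071, 0.    ]), 'wrist_force': array([0.007 , 0.4005, 0.5818]), 'torque': array([-0.0245,  0.0011, -0.0003]), 'grasp_force': 0.0, 'gripper_width': 0.08511518774393755}
```

View pics/scene0.png

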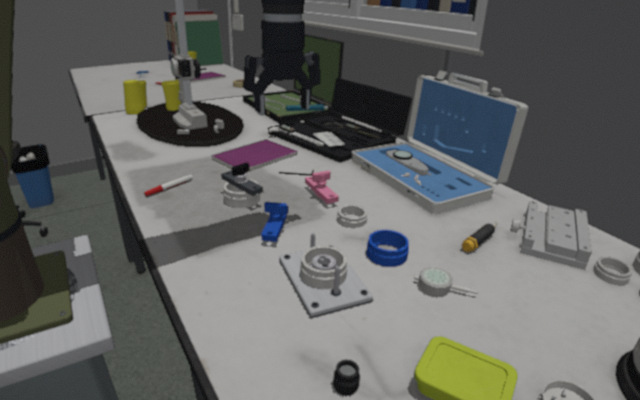

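View pics/wrist0.png

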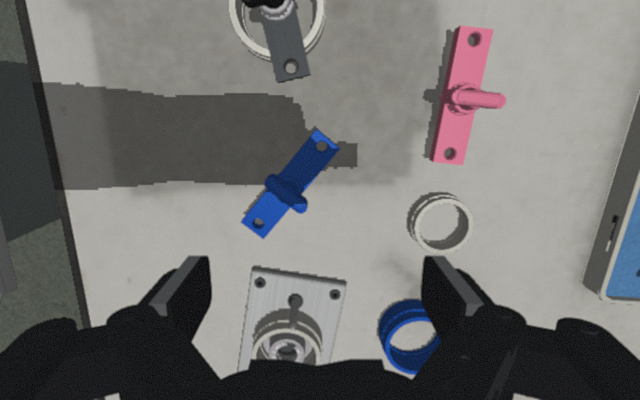

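The scene shows the fixture with its ring at about (322,275), the dark clamp parked on its ring at (241,188), and the blue and pink look-alikes at (275,220) and (322,188). The wrist view shows the fixture at (289,340) and part of the dark clamp at the top, near (280,30). I'll look at the fixture from above first.

Emit:
drive_tool --plan '[{"y": -1,"x": -0.15},{"y": -1,"x": -0.15},{"y": -1,"x": -0.15},{"y": -1,"x": -0.15},{"y": -1,"x": -0.15},{"y": -1,"x": -0.15},{"y": -1,"x": -0.2},{},{},{}]'

```text
invalid input
```

```bash
python3 - <<'E'
from h import *
np.set_printoptions(precision=4,suppress=True)
c=r.read_camera('wrist');save(c,'w1.png')
for l,z in (('fixture',0),('work_ring',0.014)):
    for d in r.tip_of(c,l)[:3]:
        p=px(c,d['point']);print(l,round(d['score'],2),p.round(1),atz(c,p,z))
    for d in r.trace(c,l)[:2]:
        m=d['pixels'].astype('uint8');q=cv2.minAreaRect(cv2.findNonZero(m));print(l,d['score'],q)
import pickle;pickle.dump(c,open('w1.pkl','wb'))
print(r.get_obs()['tcp_pos'])
E
```

```text
fixture 0.79 [287.7 330.1] [ 0.4915 -0.2023  0.    ]
fixture 0.75 ((291.05999755859375, 324.58001708984375), (97.01505279541016, 104.93464660644531), 8.130102157592773)
work_ring 0.81 [289.6 336.1] [ 0.4949 -0.2003  0.014 ]
work_ring 0.81 [411.4 325.2] [ 0.6381 -0.1853  0.014 ]
work_ring 0.68 ((287.72021484375, 335.6876220703125), (70.11132049560547, 53.37752151489258), 5.440331935882568)
work_ring 0.57 ((407.7522888183594, 337.1436767578125), (71.96607208251953, 55.74635314941406), 64.65382385253906)
[ 0.525  -0.      0.2483]
```

View pics/w1.png

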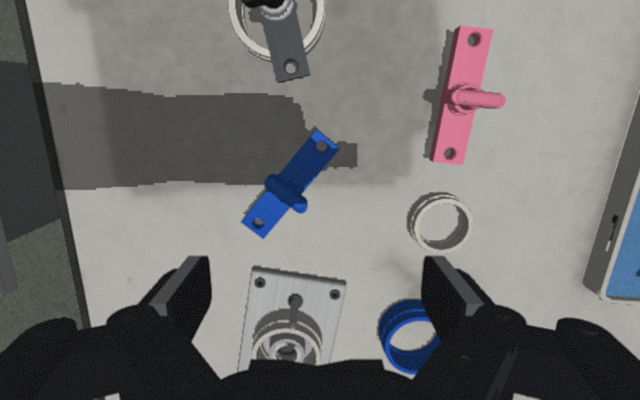

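The picture is unchanged because the move was refused. I'll try again with every field filled in.

Emit:
drive_tool --plan '[{"x": -0.15,"y": -1,"z": 0,"ax": 0,"ay": 0,"az": 0,"fingers": 85},{"x": -0.15,"y": -1,"z": 0,"ax": 0,"ay": 0,"az": 0,"fingers": 85},{"x": -0.15,"y": -1,"z": 0,"ax": 0,"ay": 0,"az": 0,"fingers": 85},{"x": -0.15,"y": -1,"z": 0,"ax": 0,"ay": 0,"az": 0,"fingers": 85},{"x": -0.15,"y": -1,"z": 0,"ax": 0,"ay": 0,"az": 0,"fingers": 85},{"x": -0.15,"y": -1,"z": 0,"ax": 0,"ay": 0,"az": 0,"fingers": 85},{"x": -0.2,"y": -1,"z": 0,"ax": 0,"ay": 0,"az": 0,"fingers": 85},{"x": 0,"y": 0,"z": 0,"ax": 0,"ay": 0,"az": 0,"fingers": 85},{"x": 0,"y": 0,"z": 0,"ax": 0,"ay": 0,"az": 0,"fingers": 85}]'

```text
time: 1.75
tcp_pos: [0.4973, -0.176, 0.2483]
orientation: [-0.0, 0.708, 0.706, 0.0]
wrist_force: [0.6, 0.4, -0.8]
gripper_width: 0.0847
grasp_force: 0.0
```

```bash
python3 - <<'E'
from h import *
np.set_printoptions(precision=4,suppress=True)
c=r.read_camera('wrist')
cv2.imwrite('pics/w2.png',cv2.resize(cv2.cvtColor(c['img'],cv2.COLOR_RGB2BGR)[40:340,140:500],None,fx=2,fy=2))
for l,z in (('fixture',0),('work_ring',0.014)):
    for d in r.tip_of(c,l)[:3]:
        p=px(c,d['point']);print(l,round(d['score'],2),p.round(1),atz(c,p,z))
    for d in r.trace(c,l)[:2]:
        m=d['pixels'].astype('uint8');q=cv2.minAreaRect(cv2.findNonZero(m));print(l,d['score'],q)
import pickle;pickle.dump(c,open('w2.pkl','wb'))
print(r.get_obs()['tcp_pos'])
E
```

```text
fixture 0.84 [309.1 195.2] [ 0.4906 -0.207   0.    ]
fixture 0.96 ((311.3108215332031, 190.13516235351562), (109.16094207763672, 148.12351989746094), 9.462322235107422)
work_ring 0.85 ((310.5, 199.0), (82.0, 79.0), 90.0)
work_ring 0.72 ((454.2000732421875, 191.10003662109375), (87.20664978027344, 78.7095947265625), 26.56505012512207)
[ 0.4977 -0.174   0.2483]
```

View pics/w2.png

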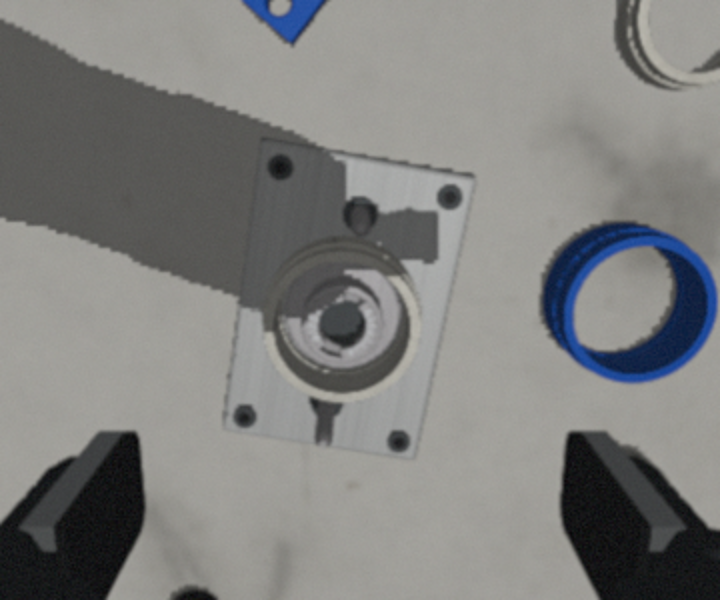

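The wrist crop shows the fixture plate with corners near crop (262,138), (475,177), (415,458) and (225,428). The bright ring stands round the post at (342,320), with dowels at (360,213) and (325,430). I'll fit the pose and cross-check it.

```bash
python3 - <<'E'
from h import *
import pickle
np.set_printoptions(precision=4,suppress=True)
c=pickle.load(open('w2.pkl','rb'))
f=lambda q:np.array([140+q[0]/2-.25,40+q[1]/2-.25])
# order TL TR BR BL : local (x,y) (-55,80),(55,80),(55,-80),(-55,-80) approx
C=[atz(c,f(q),0.014) for q in ((262,138),(475,177),(415,458),(225,428))]
S=[atz(c,f(q),0.014) for q in ((280,166),(450,197),(399,441),(245,416))]
for Q in (C,S):
    Q=np.array(Q);print(Q.mean(0),[np.linalg.norm(Q[i]-Q[(i+1)%4]) for i in range(4)])
    e=(Q[0]+Q[1]-Q[2]-Q[3])[:2];g=(Q[1]+Q[2]-Q[0]-Q[3])[:2]
    print('yaw',np.degrees([np.arctan2(-e[0],e[1]),np.arctan2(g[1],g[0])]))
o=np.array(C).mean(0)
# refined outline by mask trace
for d in r.trace(c,'work_ring')[:1]:
    m=d['pixels'];
E
python3 - <<'E'
import sys;sys.path.insert(0,'.')
from h import *
import pickle
c=pickle.load(open('w2.pkl','rb'))
from scipy.optimize import minimize
f=lambda q:np.array([140+q[0]/2-.25,40+q[1]/2-.25])
P=[((262,138),(-55,80,14)),((475,177),(55,80,14)),((415,458),(55,-80,14)),((225,428),(-55,-80,14)),((324,440),(0,-52,66)),((360,208),(0,52,66))]
def W(a,l):
    l=np.array(l)/1e3;s,k=np.sin(a[2]),np.cos(a[2]);return [a[0]+k*l[0]-s*l[1],a[1]+s*l[0]+k*l[1],l[2]]
F=lambda a,n:sum(np.sum((proj(c,W(a,l))-f(q))**2) for q,l in P[:n])
for n in (4,6):
    s=minimize(F,[.49,-.205,-.17],args=(n,),method='Nelder-Mead');print(n,s.x,s.fun,[(proj(c,W(s.x,l))-f(q)).round(1) for q,l in P])
E
```

```text
[ 0.4934 -0.2019  0.014 ] [np.float64(0.10761127877582811), np.float64(0.1568022902827138), np.float64(0.1070140608603745), np.float64(0.1573165100512777)]
yaw [ -9.6331 -10.0601]
[ 0.4931 -0.2033  0.014 ] [np.float64(0.08667765490160273), np.float64(0.13631349531806292), np.float64(0.08629189834568575), np.float64(0.1364955521292398)]
yaw [ -9.8505 -10.191 ]
4 [ 0.49338913 -0.20225625 -0.17054234] 14.117536364850784 [array([-0.9, -0.9]), array([ 1.7, -1.3]), array([0.9, 1.5]), array([-1.7,  1.4]), array([0.1, 0.7]), array([1., 9.])]
6 [ 0.49320624 -0.20035819 -0.16771155] 75.01519388219387 [array([-1.4, -2.8]), array([ 1.4, -3.4]), array([ 1. , -0.1]), array([-1.8, -0. ]), array([ 0.1, -1.2]), array([0.6, 6.8])]
```

Emit:
drive_tool --plan '[{"x": 0,"y": 1,"z": 0,"ax": 0,"ay": 0,"az": 0,"fingers": 85},{"x": 0,"y": 1,"z": 0,"ax": 0,"ay": 0,"az": 0,"fingers": 85},{"x": 0,"y": 1,"z": 0,"ax": 0,"ay": 0,"az": 0,"fingers": 85},{"x": 0,"y": 1,"z": 0,"ax": 0,"ay": 0,"az": 0,"fingers": 85},{"x": 0,"y": 1,"z": 0,"ax": 0,"ay": 0,"az": 0,"fingers": 85},{"x": 0,"y": 1,"z": 0,"ax": 0,"ay": 0,"az": 0,"fingers": 85},{"x": 0,"y": 1,"z": 0,"ax": 0,"ay": 0,"az": 0,"fingers": 85},{"x": 0,"y": 1,"z": 0,"ax": 0,"ay": 0,"az": 0,"fingers": 85},{"x": 0,"y": 1,"z": 0,"ax": 0,"ay": 0,"az": 0,"fingers": 85},{"x": 0,"y": 1,"z": 0,"ax": 0,"ay": 0,"az": 0,"fingers": 85},{"x": 0,"y": 1,"z": 0,"ax": 0,"ay": 0,"az": 0,"fingers": 85},{"x": 0,"y": 1,"z": 0,"ax": 0,"ay": 0,"az": 0,"fingers": 85},{"x": 0,"y": 0,"z": 0,"ax": 0,"ay": 0,"az": 0,"fingers": 85},{"x": 0,"y": 0,"z": 0,"ax": 0,"ay": 0,"az": 0,"fingers": 85}]'

```text
time: 3.22
tcp_pos: [0.4972, 0.1265, 0.2482]
orientation: [0.0, 0.706, 0.708, -0.0]
wrist_force: [1.0, 0.6, 0.5]
gripper_width: 0.0848
grasp_force: 0.0
```

```bash
python3 - <<'E'
from h import *
np.set_printoptions(precision=4,suppress=True)
c=r.read_camera('wrist')
cv2.imwrite('pics/w3.png',cv2.resize(cv2.cvtColor(c['img'],cv2.COLOR_RGB2BGR)[40:340,140:500],None,fx=2,fy=2))
for l,z in (('clamp',0.036),('wing',0.077)):
    for d in r.tip_of(c,l)[:3]:
        p=px(c,d['point']);print(l,round(d['score'],2),p.round(1),atz(c,p,z))
    for d in r.trace(c,l)[:2]:
        m=d['pixels'].astype('uint8');q=cv2.minAreaRect(cv2.findNonZero(m));print(l,d['score'],q)
import pickle;pickle.dump(c,open('w3.pkl','wb'))
print(r.get_obs()['tcp_pos'])
E
```

```text
clamp 0.94 [470.6 220. ] [0.6542 0.0798 0.036 ]
clamp 0.81 [313.9 293.7] [ 0.4965 -0.0044  0.036 ]
clamp 0.68 [309.9 153. ] [0.4921 0.1468 0.036 ]
clamp 0.76 ((485.3018493652344, 222.55661010742188), (63.57954406738281, 115.11890411376953), 10.619654655456543)
clamp 0.63 ((323.0115966796875, 300.4577331542969), (51.460880279541016, 109.23670196533203), 41.82017135620117)
wing 0.76 [317.6 307.8] [0.5002 0.0047 0.077 ]
wing 0.72 [308.3 159.7] [0.4914 0.147  0.077 ]
wing 0.6 [485.5 234.2] [0.6501 0.0805 0.077 ]
wing 0.87 ((317.6162414550781, 307.4027099609375), (47.49486541748047, 26.541248321533203), 36.02737045288086)
wing 0.8 ((484.0013732910156, 230.4737548828125), (61.231040954589844, 26.91012191772461), 3.012787342071533)
[0.4974 0.1242 0.2483]
```

View pics/w3.png

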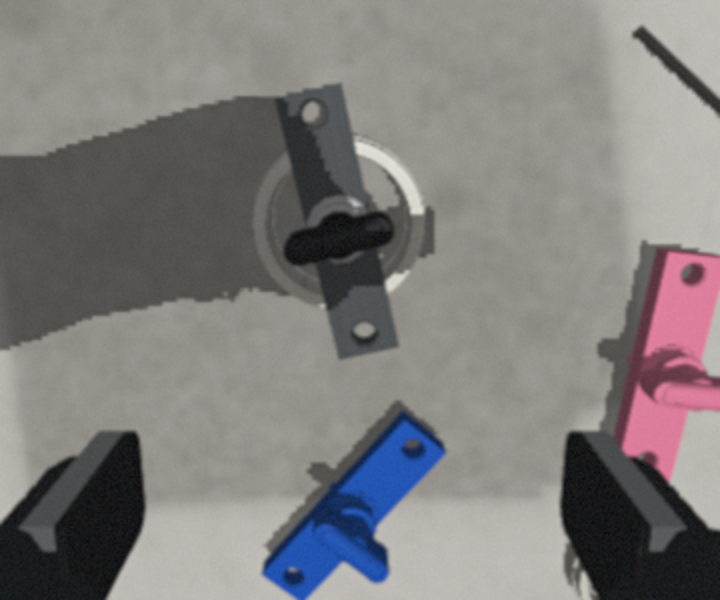

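The wrist crop shows the dark clamp with holes at crop (313,112) and (364,331). Its wing runs from about (297,247) to (385,228), across the bar. I'll work out its pose.

```bash
python3 - <<'E'
from h import *
import pickle
from scipy.optimize import minimize
np.set_printoptions(precision=4,suppress=True)
c=pickle.load(open('w3.pkl','rb'))
f=lambda q:np.array([140+q[0]/2-.25,40+q[1]/2-.25])
P=[((277,98),(-15,62,50)),((341,84),(15,62,50)),((398,346),(15,-62,50)),((340,359),(-15,-62,50))]
H=[atz(c,f(q),.05) for q in ((313,112),(364,331))]
print('holes',H,np.linalg.norm(H[0]-H[1]),(H[0]+H[1])/2)
def W(a,l):
    l=np.array(l)/1e3;s,k=np.sin(a[2]),np.cos(a[2]);return [a[0]+k*l[0]-s*l[1],a[1]+s*l[0]+k*l[1],l[2]]
F=lambda a:sum(np.sum((proj(c,W(a,l))-f(q))**2) for q,l in P)
s=minimize(F,[.49,.147,.2],method='Nelder-Mead');print(s.x,s.fun,[(proj(c,W(s.x,l))-f(q)).round(1) for q,l in P])
A=[atz(c,f(q),.085) for q in ((289,249),(390,225))];d=A[1]-A[0]
print('wing',(A[0]+A[1])/2,np.linalg.norm(d),np.degrees(np.arctan2(d[1],d[0])))
d=[d for d in r.trace(c,'wing') if abs(d['point'][1]*400-159)<15]
for d in d[:1]:
    q=cv2.minAreaRect(cv2.findNonZero(d['pixels'].astype('uint8')));print(q)
E
```

```text
holes [array([0.4803, 0.1991, 0.05  ]), array([0.5037, 0.0988, 0.05  ])] 0.10299806055840993 [0.492 0.149 0.05 ]
[0.4924 0.1478 0.2252] 3.5754771840780695 [array([-0.8, -0. ]), array([ 0.6, -0.9]), array([0.8, 0.6]), array([-0.6,  0.6])]
wing [0.4924 0.1495 0.085 ] 0.042735834153259405 13.685913145084715
((308.5, 156.0), (30.0, 55.0), 90.0)
```

Emit:
drive_tool --plan '[{"x": -0.014,"y": 0.064,"z": -0.2,"ax": 0,"ay": 0,"az": 0.12,"fingers": 60},{"x": -0.014,"y": 0.064,"z": -0.2,"ax": 0,"ay": 0,"az": 0.12,"fingers": 60},{"x": -0.014,"y": 0.064,"z": -0.2,"ax": 0,"ay": 0,"az": 0.12,"fingers": 60},{"x": -0.014,"y": 0.064,"z": -0.2,"ax": 0,"ay": 0,"az": 0.12,"fingers": 60},{"x": -0.014,"y": 0.064,"z": -0.2,"ax": 0,"ay": 0,"az": 0.12,"fingers": 60},{"x": -0.014,"y": 0.064,"z": -0.2,"ax": 0,"ay": 0,"az": 0.12,"fingers": 60},{"x": -0.014,"y": 0.064,"z": -0.2,"ax": 0,"ay": 0,"az": 0.12,"fingers": 60},{"x": -0.014,"y": 0.064,"z": -0.2,"ax": 0,"ay": 0,"az": 0.12,"fingers": 60},{"x": -0.014,"y": 0.064,"z": -0.2,"ax": 0,"ay": 0,"az": 0.12,"fingers": 60},{"x": -0.014,"y": 0.064,"z": -0.2,"ax": 0,"ay": 0,"az": 0.12,"fingers": 60},{"x": -0.014,"y": 0.064,"z": -0.2,"ax": 0,"ay": 0,"az": 0.12,"fingers": 60},{"x": -0.014,"y": 0.064,"z": -0.2,"ax": 0,"ay": 0,"az": 0.12,"fingers": 60},{"x": -0.014,"y": 0.064,"z": -0.2,"ax": 0,"ay": 0,"az": 0.12,"fingers": 60},{"x": -0.014,"y": 0.064,"z": -0.2,"ax": 0,"ay": 0,"az": 0.12,"fingers": 60},{"x": -0.014,"y": 0.064,"z": -0.2,"ax": 0,"ay": 0,"az": 0.12,"fingers": 60},{"x": 0,"y": 0,"z": 0,"ax": 0,"ay": 0,"az": 0,"fingers": 60},{"x": 0,"y": 0,"z": 0,"ax": 0,"ay": 0,"az": 0,"fingers": 60}]'

```text
time: 4.93
tcp_pos: [0.4921, 0.1484, 0.1732]
orientation: [-0.0, -0.112, 0.994, -0.0]
wrist_force: [-0.9, -0.0, -0.2]
gripper_width: 0.06
grasp_force: 0.0
```

```bash
python3 - <<'E'
from h import *
np.set_printoptions(precision=4,suppress=True)
o=r.get_obs();print(o['tcp_pos'],o['orientation'],o['joint_pos'])
c=r.read_camera('wrist');save(c,'w4.png')
for l,z in (('clamp',0.036),('wing',0.077)):
    for d in r.tip_of(c,l)[:2]:
        p=px(c,d['point']);print(l,round(d['score'],2),p.round(1),atz(c,p,z))
import pickle;pickle.dump(c,open('w4.pkl','wb'))
E
```

```text
[0.4921 0.1484 0.1732] [-0.0003 -0.1124  0.9937 -0.0001] [ 0.2929  0.2863 -0.3051  0.98   -0.0001  0.0676]
clamp 0.75 [317.9 194.1] [0.493  0.1503 0.036 ]
clamp 0.7 [116.4 147.8] [ 0.492  -0.0029  0.036 ]
wing 0.81 [179.8 374.5] [0.643 0.078 0.077]
wing 0.68 [ 87.  157.5] [0.4919 0.001  0.077 ]
```

View pics/w4.png

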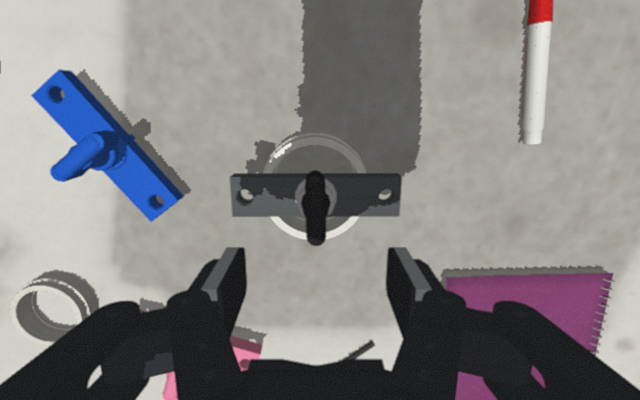

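The bar lies level in the picture at rows 174 to 215, with holes at (247,195) and (387,195). The wing is vertical at column 316, midway between the fingers. The alignment is good, so I'll grasp.

```bash
python3 - <<'E'
from h import *
import pickle
c=pickle.load(open('w4.pkl','rb'))
H=[atz(c,q,.05) for q in ((247,195),(387,195))];print(H,np.linalg.norm(H[0]-H[1]),(H[0]+H[1])/2)
C=[atz(c,q,.05) for q in ((231,174),(399,174),(401,214),(232,214))];print(np.mean(C,0),C)
E
```

```text
[array([0.50170239, 0.09923833, 0.05      ]), array([0.47878403, 0.19865253, 0.05      ])] 0.10202173339960101 [0.49024321 0.14894543 0.05      ]
[0.48994609 0.14794954 0.05      ] [array([0.48891188, 0.08538377, 0.05      ]), array([0.46187145, 0.20269341, 0.05      ]), array([0.49045687, 0.21276898, 0.05      ]), array([0.51854418, 0.09095199, 0.05      ])]
```

Emit:
drive_tool --plan '[{"x": 0,"y": 0,"z": -0.8,"ax": 0,"ay": 0,"az": 0,"fingers": 60},{"x": 0,"y": 0,"z": -0.8,"ax": 0,"ay": 0,"az": 0,"fingers": 60},{"x": 0,"y": 0,"z": -0.8,"ax": 0,"ay": 0,"az": 0,"fingers": 60},{"x": 0,"y": 0,"z": -0.8,"ax": 0,"ay": 0,"az": 0,"fingers": 60},{"x": 0,"y": 0,"z": -0.3,"ax": 0,"ay": 0,"az": 0,"fingers": 40},{"x": 0,"y": 0,"z": 0,"ax": 0,"ay": 0,"az": 0,"fingers": 25},{"x": 0,"y": 0,"z": 0,"ax": 0,"ay": 0,"az": 0,"fingers": 15},{"x": 0,"y": 0,"z": 0,"ax": 0,"ay": 0,"az": 0,"fingers": 5},{"x": 0,"y": 0,"z": 0,"ax": 0,"ay": 0,"az": 0,"fingers": 5},{"x": 0,"y": 0,"z": 0,"ax": 0,"ay": 0,"az": 0,"fingers": 5},{"x": 0,"y": 0,"z": 0,"ax": 0,"ay": 0,"az": 0,"fingers": 5}]' --squeeze 60

```text
time: 6.0
tcp_pos: [0.4933, 0.1492, 0.0869]
orientation: [0.001, -0.114, 0.993, 0.0]
wrist_force: [0.4, 0.0, 1.8]
gripper_width: 0.0114
grasp_force: 62.4
```

Emit:
drive_tool --plan '[{"x": 0,"y": 0,"z": 0.5,"ax": 0,"ay": 0,"az": 0,"fingers": 5},{"x": 0,"y": 0,"z": 0.7,"ax": 0,"ay": 0,"az": 0,"fingers": 5},{"x": 0,"y": 0,"z": 0.8,"ax": 0,"ay": 0,"az": 0,"fingers": 5},{"x": 0,"y": 0,"z": 1,"ax": 0,"ay": 0,"az": 0,"fingers": 5},{"x": 0.16,"y": -0.6,"z": 1,"ax": 0,"ay": 0,"az": 0,"fingers": 5},{"x": 0.16,"y": -1,"z": 0,"ax": 0,"ay": 0,"az": -0.05,"fingers": 5},{"x": 0.16,"y": -1,"z": 0,"ax": 0,"ay": 0,"az": -0.05,"fingers": 5},{"x": 0.16,"y": -1,"z": 0,"ax": 0,"ay": 0,"az": -0.05,"fingers": 5},{"x": 0.16,"y": -1,"z": 0,"ax": 0,"ay": 0,"az": -0.05,"fingers": 5},{"x": 0.16,"y": -1,"z": 0,"ax": 0,"ay": 0,"az": -0.05,"fingers": 5},{"x": 0.16,"y": -1,"z": 0,"ax": 0,"ay": 0,"az": -0.05,"fingers": 5},{"x": 0.16,"y": -1,"z": 0,"ax": 0,"ay": 0,"az": -0.05,"fingers": 5},{"x": 0.16,"y": -1,"z": 0,"ax": 0,"ay": 0,"az": -0.05,"fingers": 5},{"x": 0.16,"y": -1,"z": 0,"ax": 0,"ay": 0,"az": 0,"fingers": 5},{"x": 0.16,"y": -1,"z": 0,"ax": 0,"ay": 0,"az": 0,"fingers": 5},{"x": 0.16,"y": -1,"z": 0,"ax": 0,"ay": 0,"az": 0,"fingers": 5},{"x": 0.16,"y": -1,"z": 0,"ax": 0,"ay": 0,"az": 0,"fingers": 5},{"x": 0.16,"y": -1,"z": 0,"ax": 0,"ay": 0,"az": 0,"fingers": 5},{"x": 0.16,"y": -0.46,"z": 0,"ax": 0,"ay": 0,"az": 0,"fingers": 5},{"x": 0,"y": 0,"z": 0,"ax": 0,"ay": 0,"az": 0,"fingers": 5}]'

```text
time: 7.67
tcp_pos: [0.5528, -0.2049, 0.1851]
orientation: [0.0, 0.087, 0.996, -0.0]
wrist_force: [1.0, 0.6, -3.9]
gripper_width: 0.0116
grasp_force: 61.6
```

Emit:
drive_tool --plan '[{"x": 0,"y": 0,"z": 0,"ax": 0,"ay": 0,"az": 0,"fingers": 5},{"x": 0,"y": 0,"z": 0,"ax": 0,"ay": 0,"az": 0,"fingers": 5}]'

```text
time: 7.83
tcp_pos: [0.5516, -0.2014, 0.1853]
orientation: [-0.001, 0.085, 0.996, 0.001]
wrist_force: [-0.5, 0.4, -3.5]
gripper_width: 0.0119
grasp_force: 61.6
```

```bash
python3 - <<'E'
from h import *
np.set_printoptions(precision=4,suppress=True)
o=r.get_obs();print(o['tcp_pos'],o['orientation'],o['joint_pos'])
c=r.read_camera('wrist');save(c,'w5.png')
cv2.imwrite('pics/w5.png',cv2.resize(cv2.cvtColor(c['img'],cv2.COLOR_RGB2BGR)[0:280,130:510],None,fx=2,fy=2,interpolation=cv2.INTER_CUBIC))
import pickle;pickle.dump(c,open('w5.pkl','wb'))
E
```

```text
[ 0.5516 -0.2014  0.1853] [-0.0008  0.085   0.9964  0.0007] [-0.3505  0.3987 -0.1     1.0741  0.0009 -0.1802]
```

View pics/w5.png

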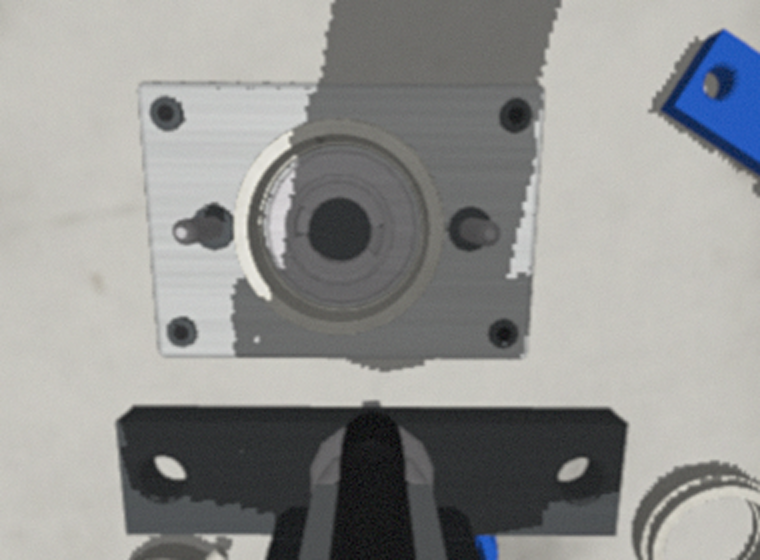

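The crop shows the fixture above, with dowel tips at (183,232) and (489,233). The held bar is below it and parallel, with top-face corners near (117,424), (628,424), (617,534) and (127,534). I'll fit both poses in the same picture.

```bash
cat > fit.py <<'E'
from h import *
import pickle
from scipy.optimize import least_squares
np.set_printoptions(precision=4,suppress=True)
c=pickle.load(open('w5.pkl','rb'))
f=lambda q:np.array([130+q[0]/2-.25,q[1]/2-.25])
def W(a,l,dz=0):
    l=np.array(l)/1e3;s,k=np.sin(a[2]),np.cos(a[2]);return [a[0]+k*l[0]-s*l[1],a[1]+s*l[0]+k*l[1],l[2]+dz]
Fx=[((140,83),(-55,-80,14)),((543,83),(-55,80,14)),((523,357),(55,80,14)),((161,357),(55,-80,14)),((182,232),(0,-52,66)),((490,233),(0,52,66))]
B=[((117,424),(-15,-62,14)),((628,424),(-15,62,14)),((617,534),(15,62,14)),((127,534),(15,-62,14)),((135,406),(-15,-62,0)),((613,406),(-15,62,0))]
def run(P,x0,zfree):
    g=lambda a:np.concatenate([proj(c,W(a,l,a[3] if zfree else 0))-f(q) for q,l in P])
    s=least_squares(g,x0);print(s.x,g(s.x).reshape(-1,2).round(1).tolist());return s.x
a=run(Fx,[.493,-.2,-.17],0)
run(Fx[:4],[.493,-.2,-.17],0);run(Fx[4:],[.493,-.2,-.17],0)
run(Fx,[.493,-.2,-.17,0],1)
b=run(B,[.55,-.2,-.17,.134],1);run(B[:4],[.55,-.2,-.17,.134],1)
print('move',(a[:3]-b[:3]))
E
python3 fit.py
```

```text
[ 0.4926 -0.2032 -0.1718] [[-3.2, -1.4], [2.4, -0.7], [3.2, 1.5], [-2.1, 1.1], [-0.1, 0.4], [0.0, 0.3]]
[ 0.4927 -0.2032 -0.1718] [[-3.3, -1.2], [2.3, -0.4], [3.2, 1.7], [-2.1, 1.2]]
[ 0.4924 -0.2031 -0.172 ] [[-0.1, 0.0], [0.1, 0.0]]
[ 0.4925 -0.2034 -0.172  -0.0057] [[-1.2, -0.2], [0.3, 0.5], [1.5, 0.1], [-0.5, -0.4], [1.6, -0.0], [-1.7, -0.0]]
[ 0.55   -0.2005 -0.1701  0.1335] [[-0.2, -0.9], [0.6, -0.7], [0.3, 0.8], [0.5, 0.7], [0.1, 0.1], [-1.3, 0.2]]
[ 0.5502 -0.2007 -0.1699  0.1331] [[-0.2, -0.7], [-0.0, -0.6], [-0.3, 0.7], [0.5, 0.7]]
move [-0.0575 -0.0027 -0.0017]
```

Emit:
drive_tool --plan '[{"x": -0.46,"y": -0.014,"z": -0.2,"ax": 0,"ay": 0,"az": 0,"fingers": 5},{"x": -0.46,"y": -0.014,"z": -0.4,"ax": 0,"ay": 0,"az": 0,"fingers": 5},{"x": -0.46,"y": -0.014,"z": -0.6,"ax": 0,"ay": 0,"az": 0,"fingers": 5},{"x": -0.46,"y": -0.014,"z": -0.6,"ax": 0,"ay": 0,"az": 0,"fingers": 5},{"x": -0.46,"y": -0.014,"z": -0.5,"ax": 0,"ay": 0,"az": -0.002,"fingers": 5},{"x": 0,"y": 0,"z": 0,"ax": 0,"ay": 0,"az": 0,"fingers": 5},{"x": 0,"y": 0,"z": 0,"ax": 0,"ay": 0,"az": 0,"fingers": 5},{"x": 0,"y": 0,"z": 0,"ax": 0,"ay": 0,"az": 0,"fingers": 5},{"x": 0,"y": 0,"z": 0,"ax": 0,"ay": 0,"az": 0,"fingers": 5}]'

```text
time: 8.63
tcp_pos: [0.4968, -0.2044, 0.1297]
orientation: [0.002, 0.086, 0.996, -0.0]
wrist_force: [0.7, -0.7, -3.3]
gripper_width: 0.0111
grasp_force: 61.6
```

```bash
python3 - <<'E'
from h import *
np.set_printoptions(precision=4,suppress=True)
o=r.get_obs();print(o['tcp_pos'],o['orientation'],o['wrist_force'])
c=r.read_camera('wrist');save(c,'w6.png')
cv2.imwrite('pics/w6.png',cv2.resize(cv2.cvtColor(c['img'],cv2.COLOR_RGB2BGR)[130:330,160:480],None,fx=2.5,fy=2.5,interpolation=cv2.INTER_CUBIC))
print(r.get_obs()['tcp_pos'])
E
```

```text
[ 0.4968 -0.2044  0.1297] [ 0.0017  0.0858  0.9963 -0.0004] [ 0.6524 -0.6831 -3.2515]
[ 0.4966 -0.2045  0.1296]
```

View pics/w6.png

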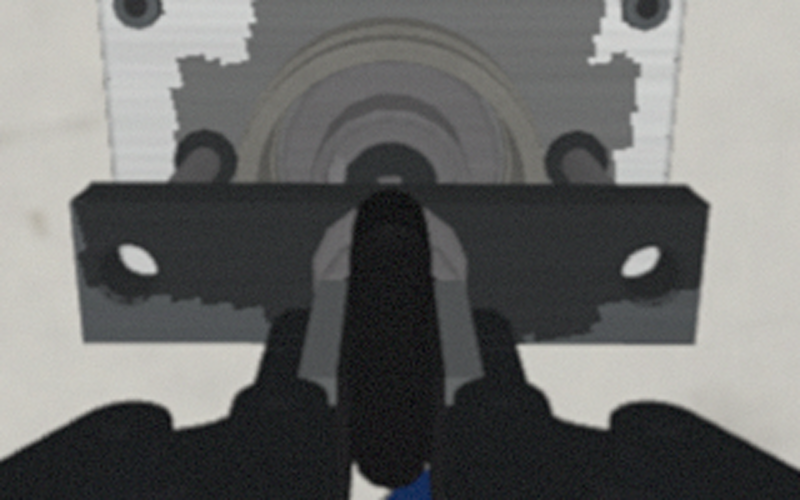

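The bar is symmetric between the dowel bases at (205,160) and (577,160): their midpoint is 391 and the bar's is 390.5. I'll check x numerically.

```bash
cat > fit2.py <<'E'
exec(open('fit.py').read().split("a=run")[0])
c=r.read_camera('wrist');f=lambda q:np.array([160+q[0]/2.5-.3,130+q[1]/2.5-.3])
B=[((72,204),(-15,-62,14)),((709,204),(-15,62,14)),((695,344),(15,62,14)),((84,342),(15,-62,14)),((93,184),(-15,-62,0)),((687,184),(-15,62,0))]
run(B,[.49,-.2,-.17,.08],1);run(B[:4],[.49,-.2,-.17,.08],1)
o=r.get_obs();print(o['tcp_pos'],2*np.arcsin(o['orientation'][1]))
for q in ((205,160),(577,160)): print('dowel base',atz(c,f(q),.014))
for q in ((137,8),(645,8)): print('screw',atz(c,f(q),.014))
E
python3 fit2.py
```

```text
[ 0.4955 -0.204  -0.1721  0.0773] [[-0.5, -0.3], [0.2, 0.0], [-0.1, 0.2], [0.4, 0.7], [0.4, -0.5], [-0.3, -0.2]]
[ 0.4955 -0.204  -0.1727  0.0771] [[-0.4, -0.5], [0.1, -0.0], [-0.2, 0.1], [0.5, 0.5]]
[ 0.4963 -0.2045  0.1294] 0.17223379366216898
dowel base [ 0.4835 -0.255   0.014 ]
dowel base [ 0.5014 -0.1515  0.014 ]
screw [ 0.4392 -0.2633  0.014 ]
screw [ 0.4624 -0.1288  0.014 ]
```

Emit:
drive_tool --plan '[{"x": -0.11,"y": 0.03,"z": 0,"ax": 0,"ay": 0,"az": 0,"fingers": 5},{"x": 0,"y": 0,"z": 0,"ax": 0,"ay": 0,"az": 0,"fingers": 5},{"x": 0,"y": 0,"z": -0.1,"ax": 0,"ay": 0,"az": 0,"fingers": 5},{"x": 0,"y": 0,"z": -0.1,"ax": 0,"ay": 0,"az": 0,"fingers": 5},{"x": 0,"y": 0,"z": -0.1,"ax": 0,"ay": 0,"az": 0,"fingers": 5},{"x": 0,"y": 0,"z": -0.1,"ax": 0,"ay": 0,"az": 0,"fingers": 5},{"x": 0,"y": 0,"z": -0.1,"ax": 0,"ay": 0,"az": 0,"fingers": 5},{"x": 0,"y": 0,"z": -0.1,"ax": 0,"ay": 0,"az": 0,"fingers": 5},{"x": 0,"y": 0,"z": 0,"ax": 0,"ay": 0,"az": 0,"fingers": 5},{"x": 0,"y": 0,"z": 0,"ax": 0,"ay": 0,"az": 0,"fingers": 5}]'

```text
time: 9.57
tcp_pos: [0.4923, -0.2036, 0.1132]
orientation: [0.0, 0.086, 0.996, -0.0]
wrist_force: [0.6, -0.2, -3.2]
gripper_width: 0.0113
grasp_force: 61.7
```

Emit:
drive_tool --plan '[{"x": 0.04,"y": 0,"z": 0,"ax": 0,"ay": 0,"az": 0,"fingers": 5},{"x": 0,"y": 0,"z": -0.1,"ax": 0,"ay": 0,"az": 0,"fingers": 5},{"x": 0,"y": 0,"z": -0.1,"ax": 0,"ay": 0,"az": 0,"fingers": 5},{"x": 0,"y": 0,"z": 0,"ax": 0,"ay": 0,"az": 0,"fingers": 5},{"x": 0,"y": 0,"z": 0,"ax": 0,"ay": 0,"az": 0,"fingers": 5}]'

```text
time: 9.98
tcp_pos: [0.493, -0.2035, 0.1081]
orientation: [-0.0, 0.086, 0.996, 0.0]
wrist_force: [0.1, 0.3, -3.7]
gripper_width: 0.0117
grasp_force: 61.7
```

Emit:
drive_tool --plan '[{"x": 0,"y": 0,"z": -0.1,"ax": 0,"ay": 0,"az": 0,"fingers": 5},{"x": 0,"y": 0,"z": -0.1,"ax": 0,"ay": 0,"az": 0,"fingers": 5},{"x": 0,"y": 0,"z": -0.06,"ax": 0,"ay": 0,"az": 0,"fingers": 5},{"x": 0,"y": 0,"z": 0,"ax": 0,"ay": 0,"az": 0,"fingers": 5},{"x": 0,"y": 0,"z": 0,"ax": 0,"ay": 0,"az": 0,"fingers": 5}]'

```text
time: 10.4
tcp_pos: [0.493, -0.2035, 0.1016]
orientation: [-0.0, 0.086, 0.996, 0.0]
wrist_force: [0.9, 0.4, -4.1]
gripper_width: 0.0111
grasp_force: 61.6
```

Emit:
drive_tool --plan '[{"x": 0,"y": 0,"z": -0.04,"ax": 0,"ay": 0,"az": 0,"fingers": 5},{"x": 0,"y": 0,"z": -0.04,"ax": 0,"ay": 0,"az": 0,"fingers": 5},{"x": 0,"y": 0,"z": 0,"ax": 0,"ay": 0,"az": 0,"fingers": 5},{"x": 0,"y": 0,"z": 0,"ax": 0,"ay": 0,"az": 0,"fingers": 5}]'

```text
time: 10.73
tcp_pos: [0.493, -0.2035, 0.0997]
orientation: [-0.0, 0.086, 0.996, -0.0]
wrist_force: [1.2, 0.4, -4.3]
gripper_width: 0.0114
grasp_force: 61.6
```

Emit:
drive_tool --plan '[{"x": 0,"y": 0,"z": -0.04,"ax": 0,"ay": 0,"az": 0,"fingers": 5},{"x": 0,"y": 0,"z": -0.04,"ax": 0,"ay": 0,"az": 0,"fingers": 5},{"x": 0,"y": 0,"z": 0,"ax": 0,"ay": 0,"az": 0,"fingers": 5},{"x": 0,"y": 0,"z": 0,"ax": 0,"ay": 0,"az": 0,"fingers": 5}]'

```text
time: 11.07
tcp_pos: [0.4931, -0.2036, 0.0983]
orientation: [0.0, 0.086, 0.996, -0.0]
wrist_force: [-2.0, 0.4, 2.2]
gripper_width: 0.0112
grasp_force: 62.5
```

Emit:
drive_tool --plan '[{"x": -0.01,"y": 0,"z": -0.03,"ax": 0,"ay": 0,"az": 0,"fingers": 5},{"x": 0,"y": 0,"z": -0.02,"ax": 0,"ay": 0,"az": 0,"fingers": 5},{"x": 0,"y": 0,"z": 0,"ax": 0,"ay": 0,"az": 0,"fingers": 5},{"x": 0,"y": 0,"z": 0,"ax": 0,"ay": 0,"az": 0,"fingers": 5}]'

```text
time: 11.4
tcp_pos: [0.4931, -0.2036, 0.0972]
orientation: [0.001, 0.086, 0.996, -0.0]
wrist_force: [-0.5, 1.2, 5.0]
gripper_width: 0.0114
grasp_force: 62.9
```

Emit:
drive_tool --plan '[{"x": 0,"y": 0,"z": -0.04,"ax": 0,"ay": 0,"az": 0.05,"fingers": 5},{"x": 0,"y": 0,"z": 0,"ax": 0,"ay": 0,"az": 0.05,"fingers": 5},{"x": 0,"y": 0,"z": 0,"ax": 0,"ay": 0,"az": 0.05,"fingers": 5},{"x": 0,"y": 0,"z": 0,"ax": 0,"ay": 0,"az": 0,"fingers": 5}]'

```text
time: 11.73
tcp_pos: [0.4932, -0.2034, 0.0969]
orientation: [0.001, 0.01, 1.0, 0.0]
wrist_force: [-2.3, 2.4, 10.1]
gripper_width: 0.0114
grasp_force: 63.6
```

```bash
python3 - <<'E'
from h import *
np.set_printoptions(precision=4,suppress=True)
o=r.get_obs();print(o['tcp_pos'],2*np.arcsin(o['orientation'][1]),o['wrist_force'],o['torque'],o['joint_pos'])
E
```

```text
[ 0.4932 -0.2034  0.0969] 0.02093593918427048 [-2.28    2.4032 10.0749] [0.4964 0.5734 0.08  ] [-0.3915  0.3836 -0.3799  0.8059  0.0007 -0.3706]
```

Emit:
drive_tool --plan '[{"x": -0.01,"y": 0.02,"z": 0.02,"ax": 0,"ay": 0,"az": 0.05,"fingers": 5},{"x": 0,"y": 0,"z": 0,"ax": 0,"ay": 0,"az": 0.05,"fingers": 5},{"x": 0,"y": 0,"z": 0,"ax": 0,"ay": 0,"az": 0.05,"fingers": 5},{"x": 0,"y": 0,"z": 0,"ax": 0,"ay": 0,"az": 0,"fingers": 5}]'

```text
time: 12.07
tcp_pos: [0.4931, -0.203, 0.097]
orientation: [0.001, -0.064, 0.998, -0.0]
wrist_force: [-1.6, 0.6, 7.0]
gripper_width: 0.0115
grasp_force: 63.2
```

```bash
cat > s.py <<'E'
from h import *
np.set_printoptions(precision=4,suppress=True)
o=r.get_obs();q=o['orientation'];print(o['time'],o['tcp_pos'],'yaw',-2*np.arctan2(q[1],q[2]),o['wrist_force'],o['torque'],o['joint_pos'][5])
E
python3 s.py
```

```text
12.0667 [ 0.4931 -0.203   0.097 ] yaw 0.12900917646266336 [-1.639   0.5729  6.9512] [0.2962 0.3516 0.0188] -0.5198699112489547
```

Emit:
drive_tool --plan '[{"x": -0.01,"y": 0,"z": 0,"ax": 0,"ay": 0,"az": 0.05,"fingers": 5},{"x": 0,"y": 0,"z": 0,"ax": 0,"ay": 0,"az": 0.05,"fingers": 5},{"x": 0,"y": 0,"z": 0,"ax": 0,"ay": 0,"az": 0.05,"fingers": 5},{"x": 0,"y": 0,"z": 0,"ax": 0,"ay": 0,"az": 0,"fingers": 5}]'

```text
time: 12.4
tcp_pos: [0.4929, -0.2028, 0.097]
orientation: [0.001, -0.139, 0.99, 0.0]
wrist_force: [-1.0, 1.9, 7.1]
gripper_width: 0.0115
grasp_force: 63.2
```

```bash
python3 s.py
```

```text
12.4 [ 0.4929 -0.2028  0.097 ] yaw 0.27911645521233186 [-1.      1.8972  7.0525] [0.4841 0.2973 0.0562] -0.670027090543589
```

Emit:
drive_tool --plan '[{"x": -0.01,"y": 0.02,"z": 0,"ax": 0,"ay": 0,"az": 0.05,"fingers": 5},{"x": 0,"y": 0,"z": 0,"ax": 0,"ay": 0,"az": 0.05,"fingers": 5},{"x": 0,"y": 0,"z": 0,"ax": 0,"ay": 0,"az": 0.05,"fingers": 5},{"x": 0,"y": 0,"z": 0,"ax": 0,"ay": 0,"az": 0,"fingers": 5}]'

```text
time: 12.73
tcp_pos: [0.4928, -0.2024, 0.097]
orientation: [0.001, -0.213, 0.977, -0.0]
wrist_force: [-1.3, 0.8, 6.2]
gripper_width: 0.0117
grasp_force: 63.2
```

```bash
python3 s.py
```

```text
12.7333 [ 0.4928 -0.2024  0.097 ] yaw 0.4291207228017579 [-1.2997  0.8217  6.1924] [0.3489 0.2115 0.0231] -0.8193499123174736
```

Emit:
drive_tool --plan '[{"x": -0.01,"y": 0.01,"z": -0.006,"ax": 0,"ay": 0,"az": 0.05,"fingers": 5},{"x": 0,"y": 0,"z": 0,"ax": 0,"ay": 0,"az": 0.05,"fingers": 5},{"x": 0,"y": 0,"z": 0,"ax": 0,"ay": 0,"az": 0.05,"fingers": 5},{"x": 0,"y": 0,"z": 0,"ax": 0,"ay": 0,"az": 0,"fingers": 5}]'

```text
time: 13.07
tcp_pos: [0.4926, -0.2021, 0.097]
orientation: [0.001, -0.286, 0.958, -0.0]
wrist_force: [-0.7, 1.4, 8.2]
gripper_width: 0.0115
grasp_force: 63.3
```

```bash
python3 s.py
```

```text
13.0667 [ 0.4926 -0.2021  0.097 ] yaw 0.579155702738991 [-0.6719  1.4018  8.2292] [0.4005 0.2239 0.0347] -0.9691126788905473
```

Emit:
drive_tool --plan '[{"x": 0,"y": 0.01,"z": 0.004,"ax": 0,"ay": 0,"az": 0.05,"fingers": 5},{"x": 0,"y": 0,"z": 0,"ax": 0,"ay": 0,"az": 0.05,"fingers": 5},{"x": 0,"y": 0,"z": 0,"ax": 0,"ay": 0,"az": 0.05,"fingers": 5},{"x": 0,"y": 0,"z": 0,"ax": 0,"ay": 0,"az": 0,"fingers": 5}]'

```text
time: 13.4
tcp_pos: [0.4924, -0.2019, 0.097]
orientation: [0.001, -0.357, 0.934, -0.0]
wrist_force: [-1.4, 0.9, 7.8]
gripper_width: 0.0118
grasp_force: 63.2
```

```bash
python3 s.py
```

```text
13.4 [ 0.4924 -0.2019  0.097 ] yaw 0.7290999704459626 [-1.4136  0.8514  7.847 ] [0.3899 0.2896 0.0504] -1.11870421666237
```

Emit:
drive_tool --plan '[{"x": -0.01,"y": 0.01,"z": 0,"ax": 0,"ay": 0,"az": 0.05,"fingers": 5},{"x": 0,"y": 0,"z": 0,"ax": 0,"ay": 0,"az": 0.05,"fingers": 5},{"x": 0,"y": 0,"z": 0,"ax": 0,"ay": 0,"az": 0.05,"fingers": 5},{"x": 0,"y": 0,"z": 0,"ax": 0,"ay": 0,"az": 0,"fingers": 5}]'

```text
time: 13.73
tcp_pos: [0.4922, -0.2017, 0.0969]
orientation: [0.001, -0.426, 0.905, -0.0]
wrist_force: [-0.9, 2.7, 7.2]
gripper_width: 0.0114
grasp_force: 63.1
```

```bash
python3 s.py
```

```text
13.7333 [ 0.4922 -0.2017  0.0969] yaw 0.8791012844189833 [-0.88    2.6888  7.2105] [0.3629 0.2539 0.0113] -1.2684047378172194
```

Emit:
drive_tool --plan '[{"x": 0,"y": 0.02,"z": 0,"ax": 0,"ay": 0,"az": 0.05,"fingers": 5},{"x": 0,"y": 0,"z": 0,"ax": 0,"ay": 0,"az": 0.05,"fingers": 5},{"x": 0,"y": 0,"z": 0,"ax": 0,"ay": 0,"az": 0.05,"fingers": 5},{"x": 0,"y": 0,"z": 0,"ax": 0,"ay": 0,"az": 0,"fingers": 5}]'

```text
time: 14.07
tcp_pos: [0.4919, -0.2015, 0.0964]
orientation: [0.0, -0.492, 0.871, -0.0]
wrist_force: [0.2, 0.3, 3.1]
gripper_width: 0.0112
grasp_force: 62.7
```

```bash
python3 s.py
```

```text
14.0667 [ 0.4919 -0.2015  0.0964] yaw 1.0280024689236984 [0.25   0.3347 3.1336] [-0.0032  0.1267  0.0331] -1.416653310980845
```

The force fell from 7 N to 3 N and z dropped, so the thread start is found. I'll press straight down to seat the lugs.

Emit:
drive_tool --plan '[{"x": 0,"y": 0,"z": -0.06,"ax": 0,"ay": 0,"az": 0,"fingers": 5},{"x": 0,"y": 0,"z": -0.06,"ax": 0,"ay": 0,"az": 0,"fingers": 5},{"x": 0,"y": 0,"z": -0.06,"ax": 0,"ay": 0,"az": 0,"fingers": 5},{"x": 0,"y": 0,"z": -0.03,"ax": 0,"ay": 0,"az": 0,"fingers": 5},{"x": 0,"y": 0,"z": 0,"ax": 0,"ay": 0,"az": 0,"fingers": 5},{"x": 0,"y": 0,"z": 0,"ax": 0,"ay": 0,"az": 0,"fingers": 5}]'

```text
time: 14.57
tcp_pos: [0.4922, -0.2015, 0.0909]
orientation: [0.0, -0.491, 0.871, -0.001]
wrist_force: [2.2, -0.3, 3.3]
gripper_width: 0.0112
grasp_force: 62.5
```

```bash
python3 s.py
```

```text
14.5667 [ 0.4922 -0.2015  0.0909] yaw 1.0268310028282488 [ 2.2024 -0.3334  3.2611] [-0.0899 -0.368  -0.0289] -1.4154651228063642
```

Emit:
drive_tool --plan '[{"x": 0.02,"y": 0,"z": -0.03,"ax": 0,"ay": 0,"az": 0,"fingers": 5},{"x": 0,"y": 0,"z": -0.02,"ax": 0,"ay": 0,"az": 0,"fingers": 5},{"x": 0,"y": 0,"z": 0,"ax": 0,"ay": 0,"az": 0,"fingers": 5},{"x": 0,"y": 0,"z": 0,"ax": 0,"ay": 0,"az": 0,"fingers": 5}]'

```text
time: 14.9
tcp_pos: [0.4923, -0.2015, 0.0904]
orientation: [0.0, -0.491, 0.871, -0.001]
wrist_force: [-0.6, -0.4, 8.3]
gripper_width: 0.0114
grasp_force: 63.5
```

```bash
python3 s.py
```

```text
14.9 [ 0.4923 -0.2015  0.0904] yaw 1.0269342382951343 [-0.5703 -0.4406  8.2902] [-0.031   0.0765 -0.0206] -1.415290517430247
```

Seated at 0.0904, about 6.6 mm below the land. Now forward, with torque watched.

Emit:
drive_tool --plan '[{"x": 0,"y": 0,"z": 0,"ax": 0,"ay": 0,"az": -0.06,"fingers": 5},{"x": 0,"y": 0,"z": 0,"ax": 0,"ay": 0,"az": -0.06,"fingers": 5},{"x": 0,"y": 0,"z": 0,"ax": 0,"ay": 0,"az": -0.06,"fingers": 5},{"x": 0,"y": 0,"z": 0,"ax": 0,"ay": 0,"az": 0,"fingers": 5}]'

```text
time: 15.23
tcp_pos: [0.4926, -0.2017, 0.0899]
orientation: [0.0, -0.41, 0.912, -0.001]
wrist_force: [1.6, -0.8, 4.8]
gripper_width: 0.0117
grasp_force: 62.8
```

```bash
python3 s.py
```

```text
15.2333 [ 0.4926 -0.2017  0.0899] yaw 0.8459723790641366 [ 1.6282 -0.8253  4.7625] [-0.1844 -0.2897 -0.0558] -1.2343750291064317
```

Emit:
drive_tool --plan '[{"x": 0.01,"y": -0.01,"z": -0.02,"ax": 0,"ay": 0,"az": -0.06,"fingers": 5},{"x": 0,"y": 0,"z": -0.01,"ax": 0,"ay": 0,"az": -0.06,"fingers": 5},{"x": 0,"y": 0,"z": -0.01,"ax": 0,"ay": 0,"az": -0.06,"fingers": 5},{"x": 0,"y": 0,"z": -0.01,"ax": 0,"ay": 0,"az": -0.06,"fingers": 5},{"x": 0,"y": 0,"z": 0,"ax": 0,"ay": 0,"az": 0,"fingers": 5}]'

```text
time: 15.65
tcp_pos: [0.4929, -0.2021, 0.0888]
orientation: [0.001, -0.299, 0.954, -0.001]
wrist_force: [0.9, -1.5, 6.5]
gripper_width: 0.0113
grasp_force: 63.0
```

```bash
python3 s.py
```

```text
15.65 [ 0.4929 -0.2021  0.0888] yaw 0.606540149959493 [ 0.9342 -1.5145  6.5231] [-0.2468 -0.2271 -0.0631] -0.9952605874545766
```

Emit:
drive_tool --plan '[{"x": 0.01,"y": -0.02,"z": -0.01,"ax": 0,"ay": 0,"az": -0.06,"fingers": 5},{"x": 0,"y": 0,"z": -0.01,"ax": 0,"ay": 0,"az": -0.06,"fingers": 5},{"x": 0,"y": 0,"z": -0.01,"ax": 0,"ay": 0,"az": -0.06,"fingers": 5},{"x": 0,"y": 0,"z": -0.01,"ax": 0,"ay": 0,"az": -0.06,"fingers": 5},{"x": 0,"y": 0,"z": 0,"ax": 0,"ay": 0,"az": 0,"fingers": 5}]'

```text
time: 16.07
tcp_pos: [0.4932, -0.2025, 0.088]
orientation: [0.001, -0.182, 0.983, -0.001]
wrist_force: [-0.1, -1.4, 6.6]
gripper_width: 0.0114
grasp_force: 63.2
```

```bash
python3 s.py
```

```text
16.0667 [ 0.4932 -0.2025  0.088 ] yaw 0.36668010011370156 [-0.1407 -1.4458  6.5882] [-0.1786 -0.1825 -0.0513] -0.7559925702048501
```

Emit:
drive_tool --plan '[{"x": 0,"y": -0.02,"z": -0.01,"ax": 0,"ay": 0,"az": -0.06,"fingers": 5},{"x": 0,"y": 0,"z": -0.01,"ax": 0,"ay": 0,"az": -0.06,"fingers": 5},{"x": 0,"y": 0,"z": -0.01,"ax": 0,"ay": 0,"az": -0.06,"fingers": 5},{"x": 0,"y": 0,"z": 0,"ax": 0,"ay": 0,"az": 0,"fingers": 5}]'

```text
time: 16.4
tcp_pos: [0.4934, -0.2029, 0.0879]
orientation: [0.001, -0.093, 0.996, -0.001]
wrist_force: [-0.5, -0.4, 11.1]
gripper_width: 0.0111
grasp_force: 63.8
```

```bash
python3 s.py
```

```text
16.4 [ 0.4934 -0.2029  0.0879] yaw 0.18676018740688544 [-0.5057 -0.3835 11.1224] [ 0.0513  0.0716 -0.079 ] -0.5768783748141675
```

Emit:
drive_tool --plan '[{"x": 0,"y": 0,"z": 0.01,"ax": 0,"ay": 0,"az": -0.05,"fingers": 5},{"x": 0,"y": 0,"z": 0,"ax": 0,"ay": 0,"az": -0.05,"fingers": 5},{"x": 0,"y": 0,"z": 0,"ax": 0,"ay": 0,"az": 0,"fingers": 5}]'

```text
time: 16.65
tcp_pos: [0.4934, -0.203, 0.0879]
orientation: [0.001, -0.044, 0.999, -0.001]
wrist_force: [0.9, -0.1, 9.8]
gripper_width: 0.0114
grasp_force: 63.4
```

```bash
python3 s.py
```

```text
16.65 [ 0.4934 -0.203   0.0879] yaw 0.08704652117984757 [ 0.8967 -0.1214  9.8234] [-0.1513  0.0092 -0.0624] -0.47725035231521507
```

Emit:
drive_tool --plan '[{"x": 0,"y": 0,"z": 0.01,"ax": 0,"ay": 0,"az": -0.05,"fingers": 5},{"x": 0,"y": 0,"z": 0,"ax": 0,"ay": 0,"az": -0.05,"fingers": 5},{"x": 0,"y": 0,"z": 0,"ax": 0,"ay": 0,"az": -0.05,"fingers": 5},{"x": 0,"y": 0,"z": 0,"ax": 0,"ay": 0,"az": 0,"fingers": 5}]'

```text
time: 16.98
tcp_pos: [0.4934, -0.2033, 0.088]
orientation: [0.001, 0.032, 1.0, -0.001]
wrist_force: [0.4, -1.6, 8.6]
gripper_width: 0.0112
grasp_force: 63.3
```

```bash
python3 s.py
```

```text
16.9833 [ 0.4934 -0.2033  0.088 ] yaw -0.06307860186151297 [ 0.4177 -1.6013  8.5623] [-0.2969 -0.201  -0.009 ] -0.3272271952071822
```

Emit:
drive_tool --plan '[{"x": 0,"y": -0.02,"z": 0,"ax": 0,"ay": 0,"az": -0.05,"fingers": 5},{"x": 0,"y": 0,"z": 0,"ax": 0,"ay": 0,"az": -0.05,"fingers": 5},{"x": 0,"y": 0,"z": 0,"ax": 0,"ay": 0,"az": -0.05,"fingers": 5},{"x": 0,"y": 0,"z": 0,"ax": 0,"ay": 0,"az": 0,"fingers": 5}]'

```text
time: 17.32
tcp_pos: [0.4934, -0.2037, 0.0878]
orientation: [0.001, 0.106, 0.994, -0.001]
wrist_force: [0.8, -2.1, 7.5]
gripper_width: 0.0115
grasp_force: 63.2
```

```bash
python3 s.py
```

```text
17.3167 [ 0.4934 -0.2037  0.0878] yaw -0.21293386515313648 [ 0.7953 -2.0783  7.4882] [-0.3069 -0.1877 -0.0104] -0.17819613889112698
```

Emit:
drive_tool --plan '[{"x": 0,"y": -0.02,"z": 0,"ax": 0,"ay": 0,"az": -0.05,"fingers": 5},{"x": 0,"y": 0,"z": 0,"ax": 0,"ay": 0,"az": -0.05,"fingers": 5},{"x": 0,"y": 0,"z": 0,"ax": 0,"ay": 0,"az": 0,"fingers": 5}]'

```text
time: 17.57
tcp_pos: [0.4933, -0.2039, 0.0877]
orientation: [0.001, 0.156, 0.988, -0.0]
wrist_force: [0.8, -1.6, 5.9]
gripper_width: 0.0116
grasp_force: 63.1
```

```bash
python3 s.py
```

```text
17.5667 [ 0.4933 -0.2039  0.0877] yaw -0.31254387397976463 [ 0.8479 -1.5883  5.9272] [-0.1281 -0.2415 -0.0015] -0.07928312105282571
```

Emit:
drive_tool --plan '[{"x": 0,"y": -0.01,"z": -0.01,"ax": 0,"ay": 0,"az": -0.05,"fingers": 5},{"x": 0,"y": 0,"z": 0,"ax": 0,"ay": 0,"az": -0.05,"fingers": 5},{"x": 0,"y": 0,"z": 0,"ax": 0,"ay": 0,"az": 0,"fingers": 5}]'

```text
time: 17.82
tcp_pos: [0.4933, -0.2041, 0.0876]
orientation: [0.001, 0.204, 0.979, -0.0]
wrist_force: [0.7, -0.0, 7.6]
gripper_width: 0.0117
grasp_force: 63.5
```

```bash
python3 s.py
```

```text
17.8167 [ 0.4933 -0.2041  0.0876] yaw -0.4108899172692702 [ 0.7265 -0.0372  7.6366] [-0.0866 -0.1913  0.5123] 0.01881859700140588
```

Torque has risen to 0.51 N·m at about 82° past the drop, so the bolt is home and tight. I'll open and lift clear.

Emit:
drive_tool --plan '[{"x": 0,"y": 0,"z": 0,"ax": 0,"ay": 0,"az": 0,"fingers": 30},{"x": 0,"y": 0,"z": 0,"ax": 0,"ay": 0,"az": 0,"fingers": 30},{"x": 0,"y": 0,"z": 0,"ax": 0,"ay": 0,"az": 0,"fingers": 30},{"x": 0,"y": 0,"z": 0.3,"ax": 0,"ay": 0,"az": 0,"fingers": 30},{"x": 0,"y": 0,"z": 0.8,"ax": 0,"ay": 0,"az": 0,"fingers": 30},{"x": 0,"y": 0,"z": 1,"ax": 0,"ay": 0,"az": 0,"fingers": 30},{"x": 0,"y": 0,"z": 1,"ax": 0,"ay": 0,"az": 0,"fingers": 30},{"x": 0,"y": 0,"z": 1,"ax": 0,"ay": 0,"az": 0,"fingers": 30},{"x": 0.3,"y": 0,"z": 0,"ax": 0,"ay": 0,"az": 0,"fingers": 30},{"x": 0,"y": 0,"z": 0,"ax": 0,"ay": 0,"az": 0,"fingers": 30},{"x": 0,"y": 0,"z": 0,"ax": 0,"ay": 0,"az": 0,"fingers": 30}]'

```text
time: 18.73
tcp_pos: [0.4998, -0.2036, 0.1889]
orientation: [-0.0, 0.205, 0.979, 0.0]
wrist_force: [-0.3, 0.3, 0.3]
gripper_width: 0.0301
grasp_force: 0.0
```

```bash
python3 - <<'E'
from h import *
np.set_printoptions(precision=4,suppress=True)
c=r.read_camera('wrist')
cv2.imwrite('pics/w7.png',cv2.resize(cv2.cvtColor(c['img'],cv2.COLOR_RGB2BGR)[60:340,140:500],None,fx=2,fy=2,interpolation=cv2.INTER_CUBIC))
for d in r.tip_of(c,'wing')[:2]: print(d['score'],px(c,d['point']),[atz(c,px(c,d['point']),z) for z in (.078,.089)])
E
python3 s.py
```

```text
0.83 [563.072  87.2  ] [array([ 0.4931, -0.029 ,  0.078 ]), array([ 0.4905, -0.0359,  0.089 ])]
0.79 [309.184 191.   ] [array([ 0.4908, -0.2041,  0.078 ]), array([ 0.4883, -0.2028,  0.089 ])]
18.8333 [ 0.4988 -0.2033  0.1879] yaw -0.4126000210006751 [-1.1038 -0.4252  0.0736] [ 0.0219  0.0208 -0.0256] 0.025671835623163254
```

View pics/w7.png

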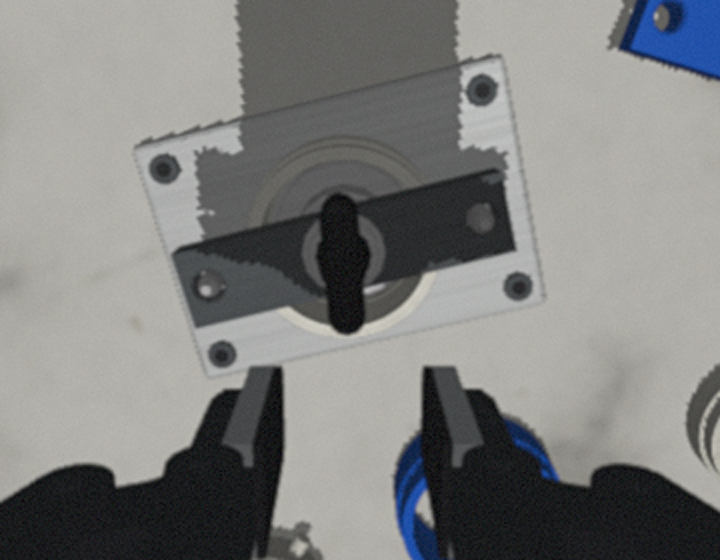

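The bar sits flat with both dowels showing through its holes at (210,285) and (481,218). The wing is still lined up with the tool at (345,262), so it did not spring back. I'll hand in.

```bash
python3 -c "
from workcell import r
print(r.close_job())"
```

```text
the job is handed in; nothing more can be done
None
```

I handed the job in at about 19 s: the bar is flat on the ring over both dowels, and the bolt was turned back 1.2 rad to the thread drop, then driven forward to tight (about 0.5 N·m); no verdict was returned.

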